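# Fetch the wipes from behind the disinfectant bottles

## Robot

A 6-joint arm with a two-finger parallel gripper is mounted at the origin on the work surface. World frame = base frame: x ahead of the robot, y to its left, z up, the work surface at z = 0. Lengths are in m, angles in degrees, forces in N, time in s.
With the tool pointing down it reaches from about 0.4 to 0.825 m from the base axis. Payload 7 kg.
Tool frame: the origin (TCP) lies midway between the tips of the shut fingers; the grasp point (between the pads) lies ctrl.tcp_to_grasp behind it (ctrl.tcp_to_grasp is the distance from the TCP to the grasp point, in m); z points along the fingers, y is the line along which they close (so a half turn about z gives the same grasp; the last joint's range is limited). The gripper opens to 88 mm and grips with 3 to 60 N. Pads are 19 mm wide; open, the fingers measure 130 mm over their backs; the gripper's body (78 mm by 193 mm) begins 47 mm behind the grasp point.
Start: joints at [85.606, 20.546, 0.682, 0, -70.136, -16.507], TCP at [0.241, 0.631, 0.188] pointing down, gripper open.
Joint ranges: [-176.03, 176.03], [-82.01, 121.73], [-58.28, 71.71], [-173.87, 95.51], [-174.79, -0.11], [-173.66, 173.66]. Speed limits (degrees/s): [136.94, 136.94, 172.46, 180, 180, 180].

## Interface

Orientations are given as [roll, pitch, yaw] about the fixed x, y, z axes, in that order (R = Rz(yaw) Ry(pitch) Rx(roll)).
In Python, from plant import ctrl, imaging, close_job gives the robot as it stands.
- The arm moves only by the shell command python3 -m crank 'ROWS'. ROWS is JSON, a list of rows, each a list of 3 entries, a list of its own where there are three numbers: the shift along the world's x, y, z in m, then the turn, a rotation vector about the world's x, y, z in degrees, then the opening, from -1 (shut) to 1 (fully open), so that 0 is half open. A call has 1 to 12 rows; each row shifts and turns the commanded pose from where the row before left it; what a row does not reach is not made up. A row lasts 1/10 s, in which the tool goes at most 50 mm and 8.59 degrees, less where a joint would pass 70% of its speed; a pose out of reach is approached as far as the arm can. A call is refused whole if a number of a shift passes 0.05 or a number of a turn 8.59, either way. A call with a gripper value outside its range is refused whole. The fingers move at their own pace and stop on an object; the grip force is fixed at half the most. Time passes only in rows, so rows that do not move let the fingers close. It gives the time, the measured TCP pose, the force, the opening and the grip force at its end, in the units of the state.
- ctrl.get_obs(): the state, without advancing time (a new reading comes with each control period).
- imaging.snapshot(name): name is "scene" or "top"; returns (picture, depth): 420x560x3 uint8, blue, green, red; 420x560 float32, m along the optical axis (not along the pixel's ray), 0 where there is no reading.
- imaging.camera_model(name): a dict with "mtx" (3x3 intrinsics, pixels), "R" (3x3) and "t" (3): a world point X has camera coordinates R X + t. Camera axes: x right, y down, z forward; pixel columns grow to the right and rows downward; lengths in m; the calibration is good to about 2 mm. A picture is of the moment at which its call begins. camera_model takes no time and is no camera call.
- close_job(): hands the job in; it is judged then, once.
The state is a dict: "clock": time; "joint_pos": joint angles; "qvel": joint speeds; "tau": joint torques, N m; "tool_pos": TCP position; "orientation": TCP orientation; "force": force on the tool from outside, world axes, zero at the start; "moment": the same for the moment, N m; "opening": finger opening in m; "gripper_force": force on a finger pad.
Only numpy, scipy, OpenCV 4.12 (cv2) and the standard library are available. Lean on these libraries where they do the work, as an engineer would, in place of code of your own. Each camera call takes 0.05 s, during which the arm holds its last target. There are 200 camera calls.

## Task

The tub of screen wipes at the back of the disinfectant station is hemmed in by three tall bottles: first stand all three together on the white drip tray, then take the tub out and stand it on the flat round part of the red mouse mat. After that put every bottle back upright on its own ringed place in the station, where it stood at the start. Leave the station's brush and dosing cup where they are, and tip neither bottles nor tub over.

Things in the scene. Friction and masses are not known exactly. Their poses are not given: they have to be found in the camera images.
- spray: Trigger spray bottle, loose, 195 mm tall, about 0.34 kg. White round body 66 mm across, shoulder at 105 to 141 mm, grey collar 33 mm across to 161 mm, then a grey head (grip its flat sides): a block 26 mm wide in y, x = -28 to 38 mm, 161 to 195 mm up; nozzle along +x to x = 48 mm, trigger below it. Origin: centre of the underside, z up.
- round_bottle: Round bottle, loose, 177 mm tall, about 0.32 kg. White body 66 mm across, shoulder at 112 to 145 mm, grey screw cap 33 mm across at 145 to 177 mm (grip here). Origin: centre of the underside, z up.
- square_bottle: Square bottle, loose, 160 mm tall, about 0.38 kg. White body 58 by 58 mm up to 116 mm, short shoulder, grey cap 42 mm across at 134 to 160 mm (grip here). Origin: centre of the underside, z up, x and y square to the sides.
- wipes_tub: Low round tub of screen wipes, loose, 88 mm tall, about 0.2 kg. White body 58 mm across, grey lid 60 mm across at 66 to 88 mm (grip the lid). At the back middle of the station, only 2 to 27 mm from the bottles beside and in front of it and about 18 mm from the raised back. Origin: centre of the underside, z up.
- station: Fixed grey tray, 176 (x) by 276 mm (y), floor 4 mm up. Lip 16 mm high; sides 36 mm high from x = 18 to 88 mm; raised back 100 mm high at x = 83 to 88 mm. Dark rings mark the places of the tub (35, 0) and bottles (35, 80), (35, -80), (-35, 0) mm; things start within 5 mm of them, which bottle is where varies. Origin: centre of the underside, +x to the raised back (away from the robot), z up.
- drip_tray: White shallow drip tray, fixed, 300 mm (x) by 130 mm (y), ribbed floor 4 mm above the desk, rim 10 mm high and 4 mm thick; room for three bottles in a row along x. Empty at the start, left or right of the station. Origin: centre of its underside, z up; x points roughly away from the robot.
- mouse_mat: Red mouse mat, fixed: a flat disc 200 mm across and 5 mm thick, with an 18 mm high wrist cushion at its +x edge (x = 85 to 135 mm, 110 mm wide). Empty at the start; on the other side of the station from the drip tray. Origin: centre of the disc's underside, z up.
- brush: Small wooden nail brush, 36 by 72 mm, 31 mm high, loose in a front corner of the station, about (-50, 90) or (-50, -90) mm in the station's frame; stays there. Origin: centre of the underside.
- cup: Small clear dosing cup, 44 mm across the rim, 38 mm high, loose in the other front corner of the station; stays there. Origin: centre of the underside.
Mind the look-alikes: they are no part of the job. What is shaped like the wipes_tub but orange is not meant. Leave any purple look-alike of the square_bottle alone.

How it is judged (in metres and radians):
On the way, in this order (a step that is already met when the one before it is completed fails the run):
1. all three bottles stand upright on the drip tray together (x of spray in the frame of drip_tray between -0.135 and 0.135 m and y of spray in the frame of drip_tray between -0.05 and 0.05 m and z of spray in the frame of drip_tray between -0.004 and 0.012 m and angle between each of spray, round_bottle, square_bottle's own z axis and vertical below 0.12 rad and linear speed of each of spray, round_bottle, square_bottle below 0.03 m/s and x of round_bottle in the frame of drip_tray between -0.135 and 0.135 m and y of round_bottle in the frame of drip_tray between -0.05 and 0.05 m and z of round_bottle in the frame of drip_tray between -0.004 and 0.012 m and x of square_bottle in the frame of drip_tray between -0.135 and 0.135 m and y of square_bottle in the frame of drip_tray between -0.05 and 0.05 m and z of square_bottle in the frame of drip_tray between -0.004 and 0.012 m), for 0.2 s.
2. the tub stands upright on the flat round part of the mouse mat, the bottles still on the drip tray (all of step 1 and horizontal distance between wipes_tub and mouse_mat below 0.065 m and z of wipes_tub in the frame of mouse_mat between 0 and 0.011 m and angle between wipes_tub's own z axis and vertical below 0.12 rad and linear speed of wipes_tub below 0.03 m/s), for 0.2 s.
At the end, for the whole second after the job is handed in: Each bottle stands upright and at rest in the station within 15 mm of where it stood at the start; the tub stands upright and at rest on the mat, its centre within 65 mm of the disc's centre; brush and cup are within 25 mm of where they were (distance of each of spray, round_bottle, square_bottle from where it was at the start of the episode below 0.015 m and angle between each of spray, round_bottle, square_bottle, wipes_tub's own z axis and vertical below 0.12 rad and linear speed of each of spray, round_bottle, square_bottle, wipes_tub below 0.03 m/s and horizontal distance between wipes_tub and mouse_mat below 0.065 m and z of wipes_tub in the frame of mouse_mat between 0 and 0.011 m and distance of each of brush, cup from where it was at the start of the episode below 0.025 m); the robot touches nothing.
It fails at once if the spray is tipped over (more than 0.7 rad) (angle between spray's own z axis and vertical above 0.7 rad).
It fails at once if the round bottle is tipped over (more than 0.7 rad) (angle between round_bottle's own z axis and vertical above 0.7 rad).
It fails at once if the square bottle is tipped over (more than 0.7 rad) (angle between square_bottle's own z axis and vertical above 0.7 rad).
It fails at once if the wipes tub is tipped over (more than 0.7 rad) (angle between wipes_tub's own z axis and vertical above 0.7 rad).
It also fails if it takes over 144 s, if anything falls off the work surface, if the arm or the gripper's body presses on something with over 40 N, if the wrist force passes 120 N, or if a joint passes its speed limit or range.

## Working session

There is one attempt and no reset: what is moved stays moved. The work goes in short steps, Python scripts to look and compute and a shell command to move; the robot and the scene stay as the last step left them, time stands still between calls to the robot, and variables do not carry over. Pictures are saved under pics/ and viewed, at most 14 in all, crops included, and the job is handed in when it is done.

```bash
ls; mkdir -p pics
python3 - <<'E'
from plant import ctrl, imaging
import cv2,numpy as np
print(ctrl.get_obs(), ctrl.tcp_to_grasp)
for n in("scene","top"):
    p,d=imaging.snapshot(n); cv2.imwrite(f"pics/{n}0.png",p); np.save(f"pics/{n}0.npy",d)
    print(n,imaging.camera_model(n))
E
```

```text
pics
{'clock': 0.0, 'joint_pos': array([ 8.56055539e+01,  2.05931229e+01,  6.35010104e-01, -2.16392244e-02,
       -7.01356490e+01, -1.65058965e+01]), 'qvel': array([-0.04779029, -0.0138413 , -0.07896761,  0.13140865, -0.08853123,
       -0.06840074]), 'tau': array([-6.50894999e-04, -5.82721961e+01,  2.93045551e+01,  6.99691460e+00,
        6.80463592e-03, -1.75280138e-04]), 'tool_pos': array([0.24063671, 0.63006589, 0.1874083 ]), 'orientation': array([ 1.79904322e+02, -7.13798094e-03, -2.09077061e+01]), 'force': array([-0.42742944, -0.98085407, -0.70140306]), 'moment': array([ 0.03889575,  0.00582707, -0.01195796]), 'gripper_force': 0.0, 'opening': 0.08763997409103783} 0.0188
scene {'mtx': array([[425.30037779,   0.        , 284.18329112],
       [  0.        , 425.30037779, 214.39115053],
       [  0.        ,   0.        ,   1.        ]]), 'R': array([[ 0.71090794,  0.70326351, -0.0055073 ],
       [ 0.54531174, -0.55615059, -0.62716156],
       [-0.44412273,  0.44285094, -0.77886973]]), 't': array([-0.36433445, -0.24282005,  1.28530261])}
top {'mtx': array([[487.44317486,   0.        , 282.26889784],
       [  0.        , 487.44317486, 210.89289   ],
       [  0.        ,   0.        ,   1.        ]]), 'R': array([[-0.00110505, -0.99992575,  0.01213561],
       [-0.98445769, -0.00104344, -0.1756188 ],
       [ 0.17561843, -0.01214106, -0.98438344]]), 't': array([-0.00190641,  0.51109124,  1.01836597])}
```

View pics/scene0.png

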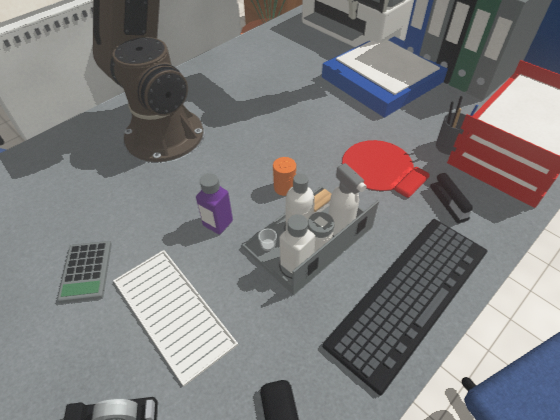

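View pics/top0.png

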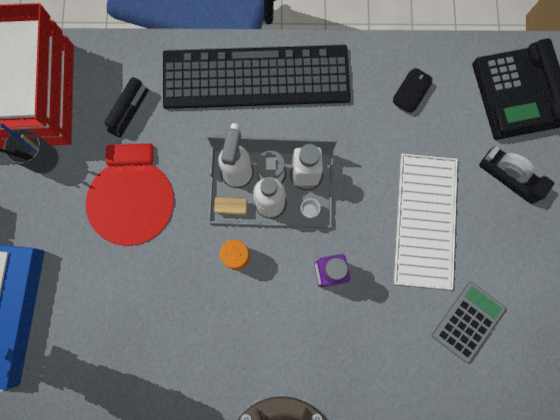

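The scene view shows the station in the middle with the bottles on it. The top view has up = +x and left = +y:
- Spray bottle at (235,160), on the left.
- Square bottle at (307,165), on the right.
- Round bottle at (269,196), in front.
- Grey-lidded tub at (271,165).
- Drip tray at (427,221).
- Red mat at (130,202).

Look-alikes: the orange tub at (235,254) and the purple square bottle at (333,270). Neither is wanted. The grey-lidded tub inside the station at (271,165) and the white bottles in the station are.

```bash
cat > h.py <<'E'
import cv2,numpy as np
from plant import ctrl, imaging
def ray(n,u,v,z):
    c=imaging.camera_model(n);K,R,t=c["mtx"],c["R"],c["t"]
    o=-R.T@t; d=R.T@np.linalg.solve(K,[u,v,1]); return o+d*(z-o[2])/d[2]
def proj(n,X):
    c=imaging.camera_model(n);q=c["mtx"]@(c["R"]@np.asarray(X,float)+c["t"]);return q[:2]/q[2]
def cloud(n,d):
    c=imaging.camera_model(n);v,u=np.mgrid[:420,:560]
    q=np.stack([u,v,np.ones_like(u)],-1)@np.linalg.inv(c["mtx"]).T*d[...,None]
    return (q-c["t"])@c["R"]
E
python3 - <<'E'
from h import *
p=cv2.imread("pics/top0.png");s=cv2.imread("pics/scene0.png")
cv2.imwrite("pics/c1.png",cv2.resize(p[115:240,195:350],None,fx=4.8,fy=4.8,interpolation=cv2.INTER_CUBIC))
cv2.imwrite("pics/c2.png",cv2.resize(s[155:295,235:390],None,fx=4.2,fy=4.2,interpolation=cv2.INTER_CUBIC))
for n in("top","scene"):
    P=cloud(n,np.load(f"pics/{n}0.npy"))
    x,y,z=P[...,0],P[...,1],P[...,2]
    print(n,"desk z",np.median(z[380:400,200:240]) if n=="top" else "")
    roi=(x>.4)&(x<.75)&(abs(y)<.2)
    for lo,hi in((.155,.163),(.163,.18),(.18,.21),(.085,.1)):
        m=(roi&(z>lo)&(z<hi)).astype(np.uint8)
        k,l,st,_=cv2.connectedComponentsWithStats(m)
        for i in range(1,k):
            if st[i,4]>12:
                q=P[l==i];print(lo,hi,st[i],q.mean(0).round(4),q.min(0).round(3),q.max(0).round(3))
img=cv2.cvtColor(p,cv2.COLOR_BGR2HSV)
m=((img[...,0]<8)|(img[...,0]>172))&(img[...,1]>150);m=m.astype(np.uint8);m[:,:80]=0
# drip tray
w=(p.min(2)>140).astype(np.uint8);w[:150]=0;w[295:]=0;w[:,:390]=0;w[:,465:]=0
w=cv2.morphologyEx(w,cv2.MORPH_CLOSE,np.ones((9,9)))
r=cv2.minAreaRect(np.argwhere(w)[:,::-1].astype(np.float32));print(r)
B=[ray("top",*c,.01) for c in cv2.boxPoints(r)];print(np.round(B,3),np.mean(B,0))
m[:167]=0;e=cv2.minEnclosingCircle(np.argwhere(m)[:,::-1].astype(np.float32));print(e,ray("top",*e[0],.005))
E
```

```text
top desk z -0.00025384314810518205
0.155 0.163 [299 154  10  11  20] [ 0.5929 -0.0416  0.1588] [ 0.586 -0.052  0.155] [ 0.605 -0.034  0.163]
0.163 0.18 [300 144  20  20 264] [ 0.6054 -0.0542  0.165 ] [ 0.585 -0.073  0.163] [ 0.625 -0.036  0.168]
0.163 0.18 [233 147   7  18  32] [0.5999 0.0881 0.171 ] [0.581 0.085 0.163] [0.614 0.095 0.18 ]
0.163 0.18 [270 177   6   7  13] [0.5477 0.0187 0.1793] [0.542 0.014 0.178] [0.554 0.023 0.18 ]
0.163 0.18 [261 181  16  15  54] [0.5295 0.0258 0.1753] [0.521 0.012 0.164] [0.546 0.041 0.18 ]
0.18 0.21 [221 123  20  42 544] [0.6142 0.0973 0.1973] [0.579 0.081 0.18 ] [0.656 0.117 0.203]
0.18 0.21 [261 177  16  17 162] [0.5369 0.0265 0.1818] [0.522 0.012 0.18 ] [0.553 0.04  0.187]
0.085 0.1 [207 135  19   6  59] [0.6609 0.1395 0.0943] [0.658 0.12  0.085] [0.665 0.159 0.1  ]
0.085 0.1 [241 137  96   7 277] [ 0.6559 -0.0141  0.0942] [ 0.651 -0.116  0.085] [0.662 0.087 0.1  ]
0.085 0.1 [257 150  28  27 597] [0.6049 0.0235 0.0926] [ 0.577 -0.005  0.086] [0.636 0.052 0.099]
0.085 0.1 [222 160  29  18  59] [0.5851 0.0908 0.0923] [0.576 0.067 0.085] [0.613 
[... 1438 characters left out ...]
] [0.6225 0.0784 0.0928] [0.588 0.066 0.085] [0.642 0.112 0.1  ]
0.085 0.1 [286 205  10  11  37] [ 0.5359 -0.0047  0.0943] [ 0.519 -0.007  0.085] [0.552 0.    0.1  ]
0.085 0.1 [302 204  33  31 513] [0.6037 0.0219 0.092 ] [ 0.563 -0.005  0.085] [0.636 0.053 0.1  ]
0.085 0.1 [280 241  35  19 140] [ 0.6202 -0.0704  0.0929] [ 0.582 -0.085  0.085] [ 0.636 -0.028  0.1  ]
((426.1311950683594, 221.00689697265625), (60.07474899291992, 133.4994354248047), 3.012787342071533)
[[ 0.35  -0.245  0.01 ]
 [ 0.654 -0.274  0.01 ]
 [ 0.647 -0.413  0.01 ]
 [ 0.343 -0.377  0.01 ]] [ 0.49827917 -0.32721683  0.01      ]
((128.91326904296875, 201.54336547851562), 44.60633850097656) [0.53941226 0.34491178 0.005     ]
```

View pics/c1.png

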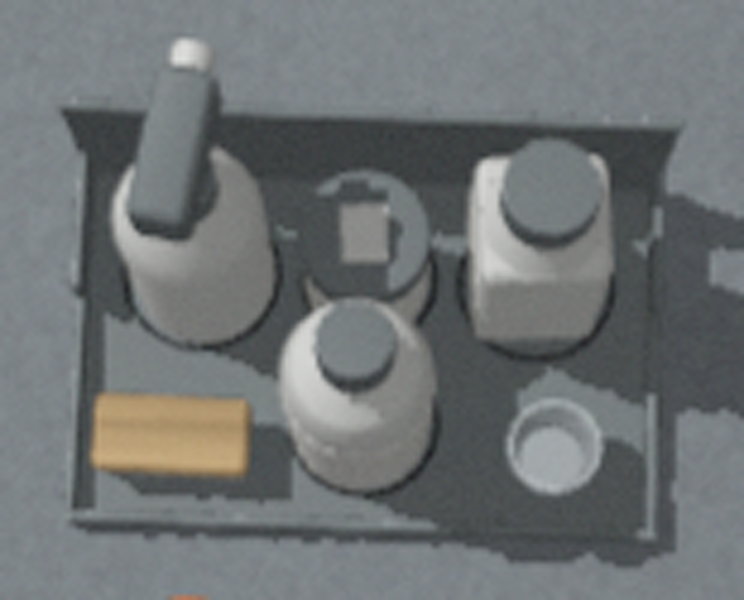

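View pics/c2.png

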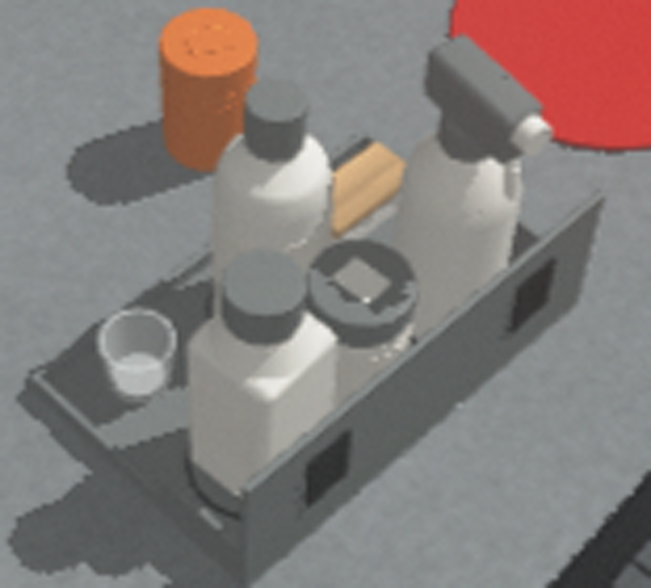

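The crops confirm the choice:
- Spray at the left ring, nozzle toward the back and slightly right.
- Square bottle at the right ring.
- Round bottle in front.
- White tub with the grey lid between them at crop (370,235). The brush (170,430) and cup (555,445) are in the front corners.

Next I'll get the spray's head pose.

```bash
python3 - <<'E'
from h import *
for n in("top","scene"):
    P=cloud(n,np.load(f"pics/{n}0.npy")).reshape(-1,3)
    q=P[(P[:,2]>.194)&(P[:,2]<.203)&(P[:,0]>.56)&(P[:,0]<.68)&(P[:,1]>.05)&(P[:,1]<.14)]
    r=cv2.minAreaRect((q[:,:2]*1000).astype(np.float32));print(n,r)
    q=P[(P[:,2]>.02)&(P[:,2]<.105)&(P[:,0]>.565)&(P[:,0]<.65)&(P[:,1]>.06)&(P[:,1]<.135)];print(q.min(0),q.max(0))
# head corners from crop c1
for c in((148,68),(216,75),(130,222),(183,230)): print(ray("top",195+c[0]/4.8,115+c[1]/4.8,.199))
E
python3 -m crank '[[[0,0,0.03],[0,0,4],1],[[0.02,-0.04,0.03],[0,0,4],1],[[0.03,-0.045,0],[0,0,4],1],[[0.03,-0.045,0],[0,0,4],1],[[0.03,-0.045,0],[0,0,4.9],1],[[0.03,-0.045,0],[0,0,0],1],[[0.03,-0.045,0],[0,0,0],1],[[0.03,-0.045,0],[0,0,0],1],[[0.03,-0.045,0],[0,0,0],1],[[0.03,-0.045,0],[0,0,0],1],[[0.03,-0.045,0],[0,0,0],1],[[0.03,-0.045,0],[0,0,0],1]]'
```

```text
top ((618.6092529296875, 97.68228149414062), (26.066654205322266, 76.00272369384766), 78.55216979980469)
[0.57554168 0.06683912 0.02085459] [0.61464365 0.13070111 0.10443236]
scene ((618.64404296875, 98.14952087402344), (27.8344783782959, 77.14606475830078), 78.91761016845703)
[0.58094834 0.06617802 0.02108148] [0.64246358 0.1158133  0.10491822]
[0.6426187 0.107946  0.199    ]
[0.63978076 0.08078691 0.199     ]
[0.57900197 0.11381408 0.199     ]
[0.57578817 0.09288189 0.199     ]
clock: 1.3
tool_pos: [0.5373, 0.1755, 0.2462]
orientation: [-180.0, 0.0, 0.0]
force: [1.4, 1.7, -0.5]
opening: 0.0875
gripper_force: 0.0
```

```bash
python3 -m crank '[[[0,0,0],[0,0,0],1],[[0,0,0],[0,0,0],1]]'
```

```text
clock: 1.5
tool_pos: [0.537, 0.176, 0.2456]
orientation: [180.0, 0.1, -0.2]
force: [-0.2, 0.2, -0.2]
opening: 0.0875
gripper_force: 0.0
```

```bash
python3 -m crank '[[[0.008,-0.03,0],[0,0,0],1],[[0.01,-0.03,0],[0,0,0],1],[[0.01,-0.03,0],[0,0,0],1],[[0.01,-0.03,0],[0,0,0],1],[[0.01,-0.03,0],[0,0,0],1],[[0.01,-0.03,0],[0,0,0],1],[[0.01,-0.03,0],[0,0,0],1],[[0.0005,-0.0205,0],[0,0,0],1],[[0,0,-0.02],[0,0,0],1],[[0,0,-0.02],[0,0,0],1],[[0,0,0],[0,0,0],1]]'
```

```text
clock: 2.6
tool_pos: [0.6033, -0.0518, 0.2033]
orientation: [-180.0, 0.3, 0.1]
force: [0.3, -0.7, -0.6]
opening: 0.0876
gripper_force: 0.0
```

```bash
python3 -m crank '[[[0.002,-0.003,-0.02],[0,0,0],1],[[0,0,-0.02],[0,0,0],1],[[0,0,-0.015],[0,0,0],1],[[0,0,-0.008],[0,0,0],1],[[0,0,0],[0,0,0],1],[[0,0,0],[0,0,0],-1],[[0,0,0],[0,0,0],-1],[[0,0,0],[0,0,0],-1],[[0,0,0],[0,0,0],-1],[[0,0,0],[0,0,0],-1],[[0,0,0],[0,0,0],-1],[[0,0,0],[0,0,0],-1]]'
```

```text
clock: 3.8
tool_pos: [0.6072, -0.0562, 0.1432]
orientation: [-180.0, 0.0, -0.0]
force: [-0.3, 0.1, 0.8]
opening: 0.0371
gripper_force: 0.0
```

```bash
python3 -m crank '[[[0,0,0],[0,0,0],-1],[[0,0,0],[0,0,0],-1],[[0,0,0],[0,0,0],-1]]'
python3 - <<'E'
from h import *
p,d=imaging.snapshot("scene");cv2.imwrite("pics/s1.png",cv2.resize(p[110:300,200:400],None,fx=3.2,fy=3.2))
E
```

```text
clock: 4.1
tool_pos: [0.6072, -0.0561, 0.1432]
orientation: [180.0, 0.0, -0.0]
force: [-0.6, 0.1, -0.9]
opening: 0.0136
gripper_force: 0.0
```

View pics/s1.png

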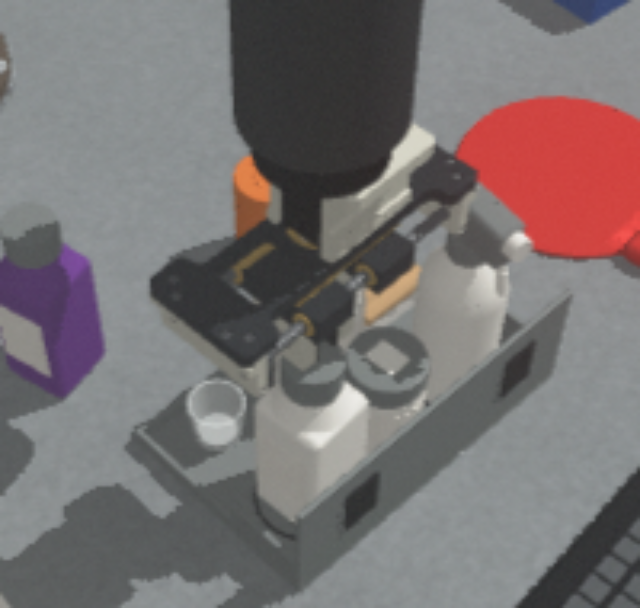

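```bash
python3 -m crank '[[[0,0,0],[0,0,0],1],[[0,0,0],[0,0,0],1],[[0,0,0],[0,0,0],1],[[0,0,0],[0,0,0],1],[[0,0,0],[0,0,0],1],[[0,0,0],[0,0,0],1],[[0,0,0],[0,0,0],1],[[0,0,0],[0,0,0],1]]'
python3 - <<'E'
from h import *
p,d=imaging.snapshot("scene");q,e=imaging.snapshot("top");np.save("pics/s2.npy",d);np.save("pics/t2.npy",e)
for n,im,f in(("scene",p,d),("top",q,e)):
    a=proj(n,ctrl.get_obs()["tool_pos"]);print(n,a,proj(n,[.6055,-.0545,.164]))
    u,v=a.astype(int);c=im[v-60:v+60,u-60:u+60].copy();cv2.circle(c,(60,60),1,(0,255,0),-1)
    (A:=globals().setdefault("A",[])).append(cv2.resize(c,(390,390),interpolation=cv2.INTER_CUBIC))
cv2.imwrite("pics/s2.png",np.hstack(A));print(ctrl.get_obs()["joint_pos"],ctrl.get_obs()["opening"])
E
```

```text
clock: 4.95
tool_pos: [0.6072, -0.0561, 0.1432]
orientation: [-180.0, -0.0, -0.0]
force: [-1.0, -0.5, -0.3]
opening: 0.0674
gripper_force: 0.0
scene [297.29332108 228.75854081] [297.41150648 221.68282382]
top [309.62634515 155.55374134] [309.53074228 153.37496374]
[ 1.30522265e+01  1.63197314e+01 -1.15492599e+01 -4.07334842e-04
 -6.21318982e+01  7.69458149e+01] 0.07570370152561985
```

View pics/s2.png

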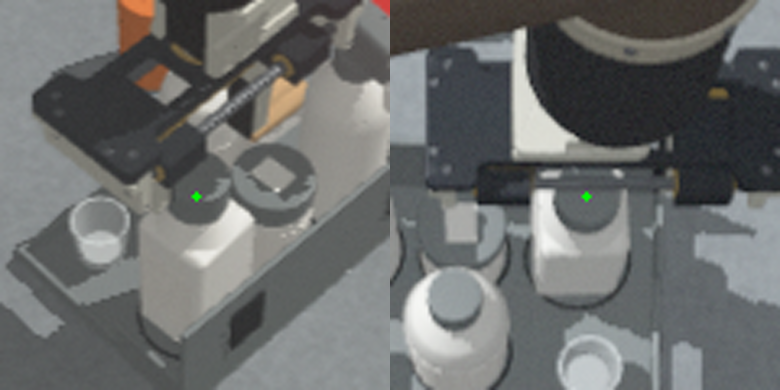

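Run:
```python
from h import *
for n,f in(("scene","s2"),("top","t2")):
    P=cloud(n,np.load(f"pics/{f}.npy")).reshape(-1,3)
    for lo,hi in((-.16,-.092),(-.02,.012)):
        q=P[(abs(P[:,0]-.607)<.06)&(P[:,1]>lo)&(P[:,1]<hi)&(P[:,2]>.105)&(P[:,2]<.23)]
        print(n,lo,len(q))
        for z in np.arange(.105,.23,.01):
            s=q[(q[:,2]>=z)&(q[:,2]<z+.01)]
            if len(s)>2:print(round(z,3),len(s),s.min(0).round(3),s.max(0).round(3))
    q=P[(abs(P[:,0]-.607)<.022)&(abs(P[:,1]+.056)<.022)&(P[:,2]>.14)&(P[:,2]<.19)];print("cap",len(q),q.mean(0),np.percentile(q[:,2],[5,50,95]))
```

```text
scene -0.16 46
0.185 16 [ 0.615 -0.106  0.186] [ 0.62  -0.093  0.194]
0.195 16 [ 0.618 -0.107  0.195] [ 0.621 -0.092  0.204]
0.205 10 [ 0.618 -0.107  0.205] [ 0.62  -0.1    0.214]
scene -0.02 123
0.105 14 [0.561 0.004 0.105] [0.567 0.012 0.115]
0.115 10 [ 0.548 -0.001  0.115] [0.567 0.012 0.125]
0.125 23 [ 0.548 -0.001  0.127] [0.558 0.012 0.135]
0.185 16 [ 0.617 -0.02   0.185] [ 0.621 -0.005  0.194]
0.195 17 [ 0.617 -0.018  0.195] [ 0.62  -0.007  0.203]
0.205 17 [ 0.598 -0.02   0.205] [ 0.621 -0.006  0.215]
0.215 16 [ 0.618 -0.02   0.215] [ 0.621 -0.002  0.222]
0.225 6 [ 0.605 -0.02   0.227] [ 0.612 -0.017  0.23 ]
cap 296 [ 0.61443403 -0.05890715  0.15881605] [0.14352721 0.1625204  0.16534983]
top -0.16 30
0.185 9 [ 0.598 -0.102  0.187] [ 0.612 -0.092  0.191]
0.205 4 [ 0.603 -0.092  0.206] [ 0.619 -0.092  0.208]
0.215 8 [ 0.598 -0.098  0.218] [ 0.615 -0.092  0.225]
0.225 9 [ 0.598 -0.097  0.226] [ 0.618 -0.092  0.229]
top -0.02 37
0.115 8 [ 0.548 -0.003  0.117] [0.566 0.012 0.124]
0.125 16 [ 0.547 -0.     0.125] [0.563 0.012 0.135]
0.135 10 [0.548 0.004 0.135] [0.558 0.012 0.14 ]
cap 286 [ 0.5997135  -0.05399534  0.16181273] [0.14827268 0.16361441 0.16705581]
```

The finger tips sit about 42 mm higher than the reported TCP height, with x and y agreeing. I'll lower in steps and measure again.

```bash
cat >> h.py <<'E'
def tips(lo=.03):
    o=ctrl.get_obs();T=o["tool_pos"];h=o["opening"]/2
    for n in("scene","top"):
        p,d=imaging.snapshot(n);P=cloud(n,d).reshape(-1,3)
        for s in(1,-1):
            r=(P[:,1]-T[1])*s
            q=P[(abs(P[:,0]-T[0])<.02)&(r>h-.003)&(r<h+.03)&(P[:,2]>lo)&(P[:,2]<T[2]+.09)]
            if len(q)>3:print(n,s,len(q),"zlow",np.sort(q[:,2])[:4].round(3),q.min(0).round(3),q.max(0).round(3))
    print(T,o["opening"])
    return p
E
python3 -m crank '[[[-0.002,0.002,-0.008],[0,0,0],1],[[0,0,-0.008],[0,0,0],1],[[0,0,-0.009],[0,0,0],1],[[0,0,0],[0,0,0],1],[[0,0,0],[0,0,0],1]]'
python3 - <<'E'
from h import *
tips(.125)
E
```

```text
clock: 5.55
tool_pos: [0.605, -0.0542, 0.1177]
orientation: [180.0, 0.1, 0.0]
force: [0.5, -0.3, -0.3]
opening: 0.0877
gripper_force: 0.0
scene 1 132 zlow [0.156 0.157 0.158 0.158] [ 0.597 -0.011  0.156] [0.619 0.009 0.207]
scene -1 27 zlow [0.156 0.157 0.158 0.16 ] [ 0.597 -0.114  0.156] [ 0.618 -0.097  0.172]
top -1 31 zlow [0.155 0.158 0.161 0.161] [ 0.595 -0.109  0.155] [ 0.617 -0.098  0.208]
[ 0.60504651 -0.05422356  0.11772383] 0.08773777429140689
```

```bash
python3 -m crank '[[[0,0,-0.007],[0,0,0],1],[[0,0,-0.007],[0,0,0],1],[[0,0,0],[0,0,0],-1],[[0,0,0],[0,0,0],-1],[[0,0,0],[0,0,0],-1],[[0,0,0],[0,0,0],-1],[[0,0,0],[0,0,0],-1],[[0,0,0],[0,0,0],-1],[[0,0,0],[0,0,0],-1],[[0,0,0],[0,0,0],-1],[[0,0,0],[0,0,0],-1]]'
```

```text
clock: 6.75
tool_pos: [0.6053, -0.0542, 0.1043]
orientation: [180.0, -0.0, 0.0]
force: [-0.6, -0.8, 0.0]
opening: 0.0415
gripper_force: 30.0
```

```bash
python3 -m crank '[[[0,0,0.01],[0,0,0],-1],[[0,0,0.02],[0,0,0],-1],[[0,0,0.02],[0,0,0],-1],[[0,0,0.02],[0,0,0],-1],[[0,-0.02,0],[0,0,0],-1],[[-0.02,-0.025,0],[0,0,0],-1],[[-0.02,-0.025,0],[0,0,0],-1],[[-0.02,-0.025,0],[0,0,0],-1],[[-0.02,-0.025,0],[0,0,0],-1],[[-0.02,-0.025,0],[0,0,0],-1],[[-0.02,-0.025,0],[0,0,0],-1],[[0,0,0],[0,0,0],-1]]'
```

```text
clock: 7.95
tool_pos: [0.4822, -0.2258, 0.1743]
orientation: [-180.0, 0.1, -0.2]
force: [0.9, -0.3, -4.3]
opening: 0.0412
gripper_force: 30.0
```

```bash
python3 -m crank '[[[-0.02,-0.024,0],[0,0,0],-1],[[-0.02,-0.024,0],[0,0,0],-1],[[-0.02,-0.024,0],[0,0,0],-1],[[-0.02,-0.022,0],[0,0,0],-1],[[0,0,0],[0,0,0],-1],[[0,0,0],[0,0,0],-1]]'
```

```text
clock: 8.55
tool_pos: [0.4048, -0.3182, 0.1743]
orientation: [-180.0, 0.0, -0.1]
force: [0.8, 0.5, -4.0]
opening: 0.0411
gripper_force: 30.0
```

```bash
python3 -m crank '[[[0,0,-0.02],[0,0,0],-1],[[0,0,-0.02],[0,0,0],-1],[[0,0,-0.015],[0,0,0],-1],[[0,0,-0.008],[0,0,0],-1],[[0,0,-0.004],[0,0,0],-1],[[0,0,-0.003],[0,0,0],-1],[[0,0,0],[0,0,0],-1],[[0,0,0],[0,0,0],-1]]'
```

```text
clock: 9.35
tool_pos: [0.4057, -0.3182, 0.1048]
orientation: [180.0, -0.1, 0.0]
force: [0.7, 0.5, -5.0]
opening: 0.0412
gripper_force: 30.0
```

```bash
python3 -m crank '[[[0,0,-0.001],[0,0,0],-1],[[0,0,-0.001],[0,0,0],-1],[[0,0,0],[0,0,0],-1]]'
python3 - <<'E'
from h import *
p=tips(.02)
p,d=imaging.snapshot("scene");cv2.imwrite("pics/s3.png",cv2.resize(p[150:400,80:330],None,fx=2.4,fy=2.4,interpolation=cv2.INTER_CUBIC))
E
```

```text
clock: 9.65
tool_pos: [0.4062, -0.3186, 0.1044]
orientation: [179.9, -0.1, 0.0]
force: [-3.4, 3.5, 12.3]
opening: 0.0416
gripper_force: 30.0
scene 1 216 zlow [0.033 0.116 0.117 0.118] [ 0.394 -0.301  0.033] [ 0.426 -0.279  0.193]
scene -1 299 zlow [0.02  0.024 0.024 0.024] [ 0.386 -0.356  0.02 ] [ 0.426 -0.337  0.182]
[ 0.40619264 -0.31862429  0.10443416] 0.041600440241335676
```

View pics/s3.png

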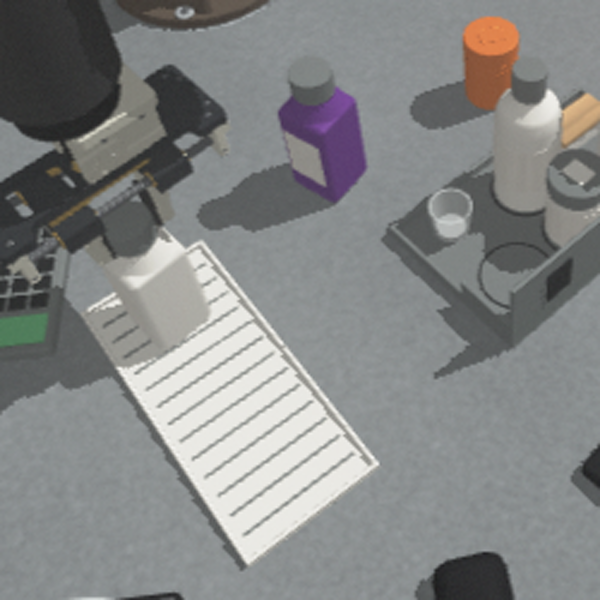

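The square bottle stands on the near end of the tray, base at crop (165,335). I'll release it and go to the round bottle.

```bash
python3 -m crank '[[[0,0,0.0005],[0,0,0],-0.5],[[0,0,0],[0,0,0],1],[[0,0,0],[0,0,0],1],[[0,0,0],[0,0,0],1],[[0,0,0],[0,0,0],1],[[0,0,0],[0,0,0],1],[[0,0,0],[0,0,0],1],[[0,0,0.02],[0,0,0],1],[[0,0,0.025],[0,0,0],1],[[0,0,0.03],[0,0,0],1],[[0,0,0.03],[0,0,0],1],[[0,0,0],[0,0,0],1]]'; python3 -m crank '[[[0.012,0.03,0],[0,0,0],1],[[0.012,0.03,0],[0,0,0],1],[[0.012,0.03,0],[0,0,0],1],[[0.012,0.03,0],[0,0,0],1],[[0.012,0.03,0],[0,0,0],1],[[0.012,0.03,0],[0,0,0],1],[[0.012,0.03,0],[0,0,0],1],[[0.012,0.03,0],[0,0,0],1],[[0.012,0.03,0],[0,0,0],1],[[0.012,0.03,0],[0,0,0],1],[[0.01,0.03,0],[0,0,0],1],[[0,0,0],[0,0,0],1]]'
```

```text
clock: 11.0
tool_pos: [0.4074, -0.3194, 0.2121]
orientation: [179.8, -0.4, 0.0]
force: [-0.1, 0.3, 0.6]
opening: 0.0877
gripper_force: 0.0
clock: 12.2
tool_pos: [0.5361, 0.0146, 0.2068]
orientation: [180.0, 0.0, 0.1]
force: [-0.2, -0.1, 0.1]
opening: 0.0875
gripper_force: 0.0
```

```bash
python3 -m crank '[[[0.001,0.012,-0.02],[0,0,0],1],[[0,0,-0.02],[0,0,0],1],[[0,0,-0.02],[0,0,0],1],[[0,0,-0.016],[0,0,0],1],[[0,0,-0.01],[0,0,0],1],[[0,0,-0.004],[0,0,0],1],[[0,0,0],[0,0,0],1]]'; python3 -m crank '[[[0,0,0],[0,0,0],-1],[[0,0,0],[0,0,0],-1],[[0,0,0],[0,0,0],-1],[[0,0,0],[0,0,0],-1],[[0,0,0],[0,0,0],-1],[[0,0,0],[0,0,0],-1],[[0,0,0],[0,0,0],-1],[[0,0,0],[0,0,0],-1],[[0,0,0],[0,0,0],-1],[[0,0,0],[0,0,0],-1]]'
```

```text
clock: 12.9
tool_pos: [0.5361, 0.0236, 0.1175]
orientation: [180.0, 0.0, -0.0]
force: [0.5, 0.5, 1.3]
opening: 0.0879
gripper_force: 0.0
clock: 13.9
tool_pos: [0.5363, 0.024, 0.1177]
orientation: [-180.0, -0.0, 0.0]
force: [0.3, 0.9, -0.2]
opening: 0.0321
gripper_force: 30.0
```

```bash
python3 -m crank '[[[0,0,0.01],[0,0,0],-1],[[0,0,0.02],[0,0,0],-1],[[0,0,0.02],[0,0,0],-1],[[0,0,0.02],[0,0,0],-1],[[0,-0.02,0],[0,0,0],-1],[[0,-0.025,0],[0,0,0],-1],[[0,-0.025,0],[0,0,0],-1],[[0,-0.025,0],[0,0,0],-1],[[0,-0.025,0],[0,0,0],-1],[[0,-0.025,0],[0,0,0],-1],[[-0.005,-0.025,0],[0,0,0],-1],[[-0.005,-0.025,0],[0,0,0],-1]]'; python3 -m crank '[[[-0.005,-0.025,0],[0,0,0],-1],[[-0.005,-0.025,0],[0,0,0],-1],[[-0.005,-0.025,0],[0,0,0],-1],[[-0.005,-0.025,0],[0,0,0],-1],[[-0.005,-0.025,0],[0,0,0],-1],[[0,-0.02,0],[0,0,0],-1],[[0,-0.01,0],[0,0,0],-1],[[0,0,0],[0,0,0],-1],[[0,0,0],[0,0,0],-1]]'
```

```text
clock: 15.1
tool_pos: [0.5257, -0.1721, 0.188]
orientation: [-180.0, 0.0, -0.0]
force: [0.7, 0.5, -3.1]
opening: 0.0326
gripper_force: 30.0
clock: 16.0
tool_pos: [0.501, -0.3258, 0.1876]
orientation: [-180.0, 0.0, -0.0]
force: [-0.2, 0.4, -3.0]
opening: 0.0323
gripper_force: 30.0
```

```bash
python3 -m crank '[[[-0.001,-0.001,-0.02],[0,0,0],-1],[[0,0,-0.02],[0,0,0],-1],[[0,0,-0.015],[0,0,0],-1],[[0,0,-0.008],[0,0,0],-1],[[0,0,-0.004],[0,0,0],-1],[[0,0,-0.002],[0,0,0],-1],[[0,0,-0.001],[0,0,0],-1],[[0,0,0],[0,0,0],-1],[[0,0,0],[0,0,0],-1]]'
```

```text
clock: 16.9
tool_pos: [0.5005, -0.3272, 0.1183]
orientation: [180.0, -0.0, -0.0]
force: [-0.4, -0.7, -2.6]
opening: 0.0323
gripper_force: 30.0
```

```bash
python3 -m crank '[[[0,0,-0.001],[0,0,0],-1],[[0,0,-0.0005],[0,0,0],-1],[[0,0,0],[0,0,0],-1]]'
```

```text
clock: 17.2
tool_pos: [0.5011, -0.3275, 0.1177]
orientation: [179.9, -0.1, 0.0]
force: [-0.6, 2.7, 5.3]
opening: 0.0326
gripper_force: 30.0
```

```bash
python3 -m crank '[[[0,0,0.0005],[0,0,0],-0.5],[[0,0,0],[0,0,0],1],[[0,0,0],[0,0,0],1],[[0,0,0],[0,0,0],1],[[0,0,0],[0,0,0],1],[[0,0,0],[0,0,0],1],[[0,0,0],[0,0,0],1],[[0,0,0.02],[0,0,0],1],[[0,0,0.03],[0,0,0],1],[[0,0,0.03],[0,0,0],1],[[0,0,0.03],[0,0,0],1],[[0,0,0],[0,0,0],1]]'; python3 -m crank '[[[0.009,0.035,0],[0,0,-2],1],[[0.009,0.035,0],[0,0,-2],1],[[0.009,0.035,0],[0,0,-2],1],[[0.009,0.035,0],[0,0,-2],1],[[0.009,0.035,0],[0,0,-2],1],[[0.009,0.035,0],[0,0,-1.3],1],[[0.009,0.035,0],[0,0,0],1],[[0.009,0.035,0],[0,0,0],1],[[0.009,0.035,0],[0,0,0],1],[[0.009,0.035,0],[0,0,0],1],[[0.009,0.035,0],[0,0,0],1],[[0.009,0.035,0],[0,0,0],1]]';python3 -m crank '[[[0,0,0],[0,0,0],1],[[0,0,0],[0,0,0],1]]'
```

```text
clock: 18.4
tool_pos: [0.5024, -0.3283, 0.2316]
orientation: [179.8, -0.4, 0.0]
force: [0.5, 0.4, -0.6]
opening: 0.0879
gripper_force: 0.0
clock: 19.6
tool_pos: [0.6082, 0.0944, 0.2263]
orientation: [180.0, 0.0, -11.3]
force: [1.3, 0.5, -0.3]
opening: 0.0877
gripper_force: 0.0
clock: 19.8
tool_pos: [0.608, 0.0936, 0.2258]
orientation: [180.0, 0.1, -11.2]
force: [0.2, -0.9, 0.3]
opening: 0.0874
gripper_force: 0.0
```

```bash
python3 -m crank '[[[0.001,0.003,-0.01],[0,0,0],1],[[0.001,0.003,-0.02],[0,0,0],1],[[0,0,-0.02],[0,0,0],1],[[0,0,-0.02],[0,0,0],1],[[0,0,-0.014],[0,0,0],1],[[0,0,-0.008],[0,0,0],1],[[0,0,0],[0,0,0],1]]'
python3 - <<'E'
from h import *
tips(.11)
E
```

```text
clock: 20.5
tool_pos: [0.6097, 0.0982, 0.1336]
orientation: [179.9, 0.1, -11.3]
force: [-0.0, 0.1, -0.5]
opening: 0.0879
gripper_force: 0.0
scene 1 103 zlow [0.171 0.171 0.172 0.172] [0.61  0.139 0.171] [0.63  0.149 0.222]
scene -1 77 zlow [0.173 0.174 0.176 0.176] [0.591 0.037 0.173] [0.613 0.054 0.201]
top 1 20 zlow [0.175 0.179 0.183 0.195] [0.611 0.141 0.175] [0.623 0.152 0.22 ]
[0.60966468 0.09819323 0.13360487] 0.08788807498227316
```

```bash
python3 -m crank '[[[0.0005,0.0015,0],[0,0,0],0.3],[[0,0,0],[0,0,0],-1],[[0,0,0],[0,0,0],-1],[[0,0,0],[0,0,0],-1],[[0,0,0],[0,0,0],-1],[[0,0,0],[0,0,0],-1],[[0,0,0],[0,0,0],-1],[[0,0,0],[0,0,0],-1],[[0,0,0],[0,0,0],-1],[[0,0,0],[0,0,0],-1],[[0,0,0],[0,0,0],-1]]'
```

```text
clock: 21.7
tool_pos: [0.6107, 0.1004, 0.1347]
orientation: [-180.0, 0.0, -11.3]
force: [-0.2, 0.6, 0.0]
opening: 0.0256
gripper_force: 30.0
```

```bash
python3 -m crank '[[[0,0,0.01],[0,0,0],-1],[[0,0,0.02],[0,0,0],-1],[[0,0,0.03],[0,0,0],-1],[[0,0,0.03],[0,0,0],-1],[[0,0,0.03],[0,0,0],-1],[[0,-0.015,0],[0,0,0],-1],[[0,-0.025,0],[0,0,0],-1],[[0,-0.025,0],[0,0,0],-1],[[0,-0.025,0],[0,0,0],-1],[[0,-0.025,0],[0,0,0],-1],[[0,-0.025,0],[0,0,0],-1],[[0,-0.025,0],[0,0,0],-1]]'; python3 -m crank '[[[-0.002,-0.025,0],[0,0,0],-1],[[-0.002,-0.025,0],[0,0,0],-1],[[-0.002,-0.025,0],[0,0,0],-1],[[-0.002,-0.025,0],[0,0,0],-1],[[-0.002,-0.025,0],[0,0,0],-1],[[-0.002,-0.025,0],[0,0,0],-1],[[-0.002,-0.025,0],[0,0,0],-1],[[-0.002,-0.025,0],[0,0,0],-1],[[0,-0.025,0],[0,0,0],-1],[[0,-0.025,0],[0,0,0],-1],[[0,-0.015,0],[0,0,0],-1],[[0,0,0],[0,0,0],-1]]'
```

```text
clock: 22.9
tool_pos: [0.6098, -0.0659, 0.2539]
orientation: [180.0, 0.1, -11.3]
force: [0.7, -0.8, -3.2]
opening: 0.0258
gripper_force: 30.0
clock: 24.1
tool_pos: [0.5938, -0.3314, 0.2534]
orientation: [-180.0, 0.1, -11.4]
force: [-0.6, -0.5, -3.6]
opening: 0.0255
gripper_force: 30.0
```

```bash
python3 -m crank '[[[0,-0.005,-0.02],[0,0,0],-1],[[0,0,-0.03],[0,0,0],-1],[[0,0,-0.03],[0,0,0],-1],[[0,0,-0.02],[0,0,0],-1],[[0,0,-0.01],[0,0,0],-1],[[0,0,-0.005],[0,0,0],-1],[[0,0,-0.002],[0,0,0],-1],[[0,0,0],[0,0,0],-1],[[0,0,0],[0,0,0],-1]]'
```

```text
clock: 25.0
tool_pos: [0.5954, -0.3348, 0.1389]
orientation: [180.0, -0.1, -11.3]
force: [0.0, 0.4, -3.6]
opening: 0.0255
gripper_force: 30.0
```

```bash
python3 -m crank '[[[0,0,-0.002],[0,0,0],-1],[[0,0,-0.001],[0,0,0],-1],[[0,0,-0.001],[0,0,0],-1],[[0,0,-0.0005],[0,0,0],-1],[[0,0,0],[0,0,0],-1]]'
```

```text
clock: 25.5
tool_pos: [0.5951, -0.3349, 0.1347]
orientation: [180.0, -0.1, -11.3]
force: [-2.2, 1.5, 5.0]
opening: 0.0258
gripper_force: 30.0
```

```bash
python3 -m crank '[[[0,0,0.0005],[0,0,0],-0.6],[[0,0,0],[0,0,0],1],[[0,0,0],[0,0,0],1],[[0,0,0],[0,0,0],1],[[0,0,0],[0,0,0],1],[[0,0,0],[0,0,0],1],[[0,0,0],[0,0,0],1],[[0,0,0.02],[0,0,0],1],[[0,0,0.03],[0,0,0],1],[[0,0,0.03],[0,0,0],1],[[0,0,0.02],[0,0,0],1],[[0,0,0],[0,0,0],1]]'
python3 - <<'E'
from h import *
p,d=imaging.snapshot("scene");cv2.imwrite("pics/s4.png",cv2.resize(p[130:400,80:380],None,fx=2.2,fy=2.2,interpolation=cv2.INTER_CUBIC))
E
```

```text
clock: 26.7
tool_pos: [0.5963, -0.3354, 0.2377]
orientation: [179.9, -0.3, -11.3]
force: [0.2, -0.8, 0.6]
opening: 0.0877
gripper_force: 0.0
```

View pics/s4.png

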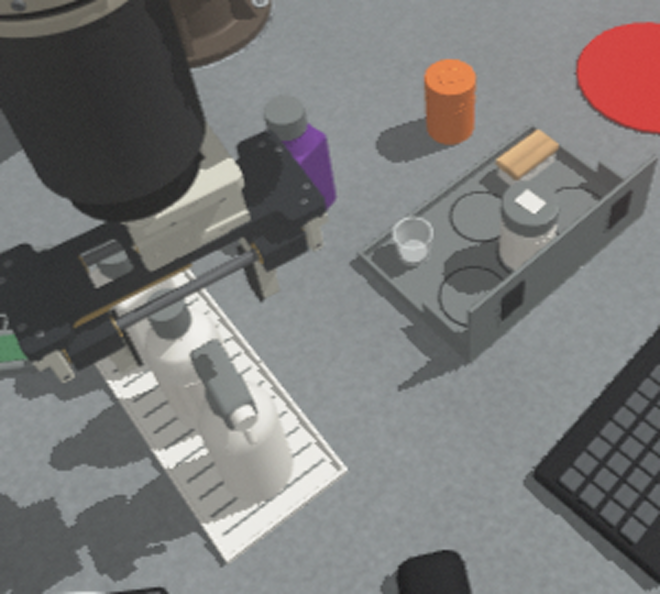

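The spray stands on the far end of the tray, base at crop (265,490), with the round bottle behind it. The tub is alone in the station at crop (530,220). Next is the tub.

```bash
python3 -m crank '[[[0,0.03,0],[0,0,2],1],[[0,0.033,0],[0,0,2],1],[[0.001,0.033,0],[0,0,2],1],[[0.001,0.033,0],[0,0,2],1],[[0.001,0.033,0],[0,0,2],1],[[0.001,0.033,0],[0,0,1.3],1],[[0.001,0.033,0],[0,0,0],1],[[0.001,0.033,0],[0,0,0],1],[[0.001,0.033,0],[0,0,0],1],[[0.001,0.033,0],[0,0,0],1],[[0.001,0.032,0],[0,0,0],1],[[0,0,0],[0,0,0],1]]'
python3 - <<'E'
from h import *
for n in("top","scene"):
    p,d=imaging.snapshot(n);P=cloud(n,d).reshape(-1,3)
    q=P[(P[:,2]>.084)&(P[:,2]<.096)&(abs(P[:,0]-.595)<.05)&(abs(P[:,1]-.023)<.05)]
    if len(q)>9:print(n,len(q),q.min(0),q.max(0),np.median(q,0))
E
```

```text
clock: 27.95
tool_pos: [0.6033, 0.0275, 0.2323]
orientation: [-180.0, 0.1, 0.2]
force: [-0.4, -0.8, 0.2]
opening: 0.0877
gripper_force: 0.0
top 590 [ 0.57622448 -0.00519678  0.08409202] [0.63507284 0.05228461 0.09598106] [0.6042168  0.0224905  0.09237811]
scene 471 [ 0.57498429 -0.00590782  0.08415589] [0.63543897 0.05342756 0.0959984 ] [0.60774092 0.0213102  0.09189466]
```

```bash
python3 -m crank '[[[0.002,-0.004,-0.02],[0,0,0],1],[[0,0,-0.03],[0,0,0],1],[[0,0,-0.03],[0,0,0],1],[[0,0,-0.03],[0,0,0],1],[[0,0,-0.03],[0,0,0],1],[[0,0,0],[0,0,0],1]]'
```

```text
clock: 28.65
tool_pos: [0.6022, 0.0186, 0.0891]
orientation: [179.9, 0.5, -0.1]
force: [0.6, -0.6, -0.1]
opening: 0.0878
gripper_force: 0.0
```

```bash
python3 -m crank '[[[0.003,0.005,0],[0,0,0],1],[[0,0,0],[0,0,0],1],[[0,0,-0.015],[0,0,0],1],[[0,0,-0.015],[0,0,0],1],[[0,0,-0.015],[0,0,0],1],[[0,0,-0.008],[0,0,0],1],[[0,0,-0.003],[0,0,0],1],[[0,0,0],[0,0,0],1],[[0,0,0],[0,0,0],1]]'
python3 - <<'E'
from h import *
tips(.05)
E
```

```text
clock: 29.55
tool_pos: [0.6094, 0.0256, 0.0387]
orientation: [-180.0, -0.1, 0.0]
force: [0.1, -0.8, -0.0]
opening: 0.0877
gripper_force: 0.0
scene 1 90 zlow [0.076 0.077 0.077 0.078] [0.601 0.068 0.076] [0.623 0.086 0.128]
scene -1 25 zlow [0.077 0.079 0.079 0.081] [ 0.601 -0.035  0.077] [ 0.623 -0.017  0.093]
top 1 4 zlow [0.092 0.114 0.116 0.12 ] [0.6   0.069 0.092] [0.608 0.074 0.12 ]
top -1 14 zlow [0.105 0.109 0.11  0.112] [ 0.601 -0.022  0.105] [ 0.62  -0.019  0.128]
[0.60942654 0.02558647 0.03868847] 0.08765442025115523
```

```bash
python3 -m crank '[[[-0.003,-0.002,-0.003],[0,0,0],1],[[0,0,-0.004],[0,0,0],1],[[0,0,0],[0,0,0],0],[[0,0,0],[0,0,0],-1],[[0,0,0],[0,0,0],-1],[[0,0,0],[0,0,0],-1],[[0,0,0],[0,0,0],-1],[[0,0,0],[0,0,0],-1],[[0,0,0],[0,0,0],-1],[[0,0,0],[0,0,0],-1]]'
```

```text
clock: 30.65
tool_pos: [0.6058, 0.0234, 0.0308]
orientation: [-180.0, -0.0, -0.0]
force: [0.4, 1.3, 0.5]
opening: 0.0594
gripper_force: 30.0
```

```bash
python3 -m crank '[[[0,0,0.01],[0,0,0],-1],[[0,0,0.02],[0,0,0],-1],[[0,0,0.025],[0,0,0],-1],[[0,0,0.025],[0,0,0],-1],[[-0.002,0.02,0],[0,0,0],-1],[[-0.006,0.025,0],[0,0,0],-1],[[-0.006,0.025,0],[0,0,0],-1],[[-0.006,0.025,0],[0,0,0],-1],[[-0.006,0.025,0],[0,0,0],-1],[[-0.006,0.025,0],[0,0,0],-1],[[-0.006,0.025,0],[0,0,0],-1],[[-0.006,0.025,0],[0,0,0],-1]]'; python3 -m crank '[[[-0.006,0.025,0],[0,0,0],-1],[[-0.006,0.025,0],[0,0,0],-1],[[-0.006,0.025,0],[0,0,0],-1],[[-0.006,0.025,0],[0,0,0],-1],[[0,0.025,0],[0,0,0],-1],[[0,0.02,0],[0,0,0],-1],[[0,0,-0.02],[0,0,0],-1],[[0,0,-0.025],[0,0,0],-1],[[0,0,-0.02],[0,0,0],-1],[[0,0,0],[0,0,0],-1],[[0,0,0],[0,0,0],-1]]'
```

```text
clock: 31.85
tool_pos: [0.5612, 0.2192, 0.1112]
orientation: [180.0, 0.0, -0.0]
force: [0.9, 0.6, -0.8]
opening: 0.0595
gripper_force: 30.0
clock: 32.95
tool_pos: [0.538, 0.3633, 0.0461]
orientation: [180.0, 0.0, 0.0]
force: [0.8, -0.1, -1.7]
opening: 0.0591
gripper_force: 30.0
```

```bash
python3 -m crank '[[[0,-0.015,0],[0,0,0],-1],[[0,0,-0.006],[0,0,0],-1],[[0,0,-0.004],[0,0,0],-1],[[0,0,-0.002],[0,0,0],-1],[[0,0,-0.001],[0,0,0],-1],[[0,0,0],[0,0,0],-1],[[0,0,0],[0,0,0],-1]]'
```

```text
clock: 33.65
tool_pos: [0.5378, 0.3486, 0.0328]
orientation: [-180.0, -0.0, 0.0]
force: [-0.6, -0.6, -1.9]
opening: 0.0595
gripper_force: 30.0
```

```bash
python3 -m crank '[[[0,0,-0.001],[0,0,0],-1],[[0,0,-0.0005],[0,0,0],-1],[[0,0,0],[0,0,0],-1]]'
```

```text
clock: 33.95
tool_pos: [0.538, 0.3486, 0.0318]
orientation: [-180.0, -0.0, 0.0]
force: [-1.1, -0.2, 2.9]
opening: 0.0598
gripper_force: 30.0
```

Resting. I'll release, rise, and look.

```bash
python3 -m crank '[[[0,0,0],[0,0,0],0.5],[[0,0,0],[0,0,0],1],[[0,0,0],[0,0,0],1],[[0,0,0],[0,0,0],1],[[0,0,0],[0,0,0],1],[[0,0,0],[0,0,0],1],[[0,0,0.02],[0,0,0],1],[[0,0,0.03],[0,0,0],1],[[0,0,0.04],[0,0,0],1],[[0,0,0.04],[0,0,0],1],[[0,0,0.04],[0,0,0],1],[[0,0,0.03],[0,0,0],1]]'; python3 -m crank '[[[0,0,0],[0,0,0],1],[[0,-0.03,0],[0,0,0],1],[[0,-0.035,0],[0,0,-1],1],[[0,-0.035,0],[0,0,-1],1],[[0,-0.035,0],[0,0,-1],1],[[0,-0.035,0],[0,0,-2],1],[[0,-0.035,0],[0,0,-2],1],[[0.004,-0.035,0],[0,0,-2],1],[[0.005,-0.035,0],[0,0,-2.3],1],[[0.005,-0.035,0],[0,0,0],1],[[0.005,-0.035,0],[0,0,0],1],[[0.005,-0.035,0],[0,0,0],1]]'
python3 - <<'E'
from h import *
p,d=imaging.snapshot("top");cv2.imwrite("pics/t5.png",p[100:320,60:480])
P=cloud("top",d).reshape(-1,3)
q=P[(P[:,2]>.088)&(P[:,2]<.1)&(abs(P[:,0]-.54)<.06)&(abs(P[:,1]-.347)<.06)];print(len(q),q.min(0),q.max(0))
E
```

```text
clock: 35.15
tool_pos: [0.5382, 0.3486, 0.2344]
orientation: [-179.9, -0.1, 0.0]
force: [0.2, -0.2, 0.9]
opening: 0.0876
gripper_force: 0.0
clock: 36.35
tool_pos: [0.5614, -0.033, 0.2308]
orientation: [-180.0, 0.0, -11.3]
force: [1.3, -1.0, 0.6]
opening: 0.0874
gripper_force: 0.0Traceback (most recent call last):
  File "<stdin>", line 4, in <module>
    return umr_minimum(a, axis, None, out, keepdims, initial, where)
ValueError: zero-size array to reduction operation minimum which has no identity
```

View pics/t5.png

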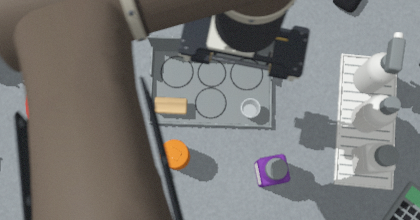

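The bottles stand in a row on the tray at crop (370,75), (375,110) and (375,155). The arm hides the mat in this view, so I'll check the tub in the scene view.

```bash
python3 -m crank '[[[0.006,-0.025,0],[0,0,0],1],[[0.005,-0.035,0],[0,0,0],1],[[0.005,-0.035,0],[0,0,0],1],[[0.005,-0.035,0],[0,0,0],1],[[0.005,-0.035,0],[0,0,0],1],[[0.005,-0.035,0],[0,0,0],1],[[0.002,-0.035,0],[0,0,0],1],[[0.001,-0.035,0],[0,0,0],1],[[0,-0.03,0],[0,0,0],1],[[0,0,0],[0,0,0],1],[[0,0,0],[0,0,0],1]]'
python3 - <<'E'
from h import *
for n in("scene","top"):
    p,d=imaging.snapshot(n);P=cloud(n,d);z=P[...,2]
    m=(z>.085)&(z<.1)&(abs(P[...,0]-.54)<.07)&(abs(P[...,1]-.347)<.07);q=P[m]
    if len(q):print(n,len(q),q.min(0),q.max(0))
    h=cv2.cvtColor(p,cv2.COLOR_BGR2HSV);r=((h[...,0]<8)|(h[...,0]>172))&(h[...,1]>150)&(abs(z-.005)<.004)&(abs(P[...,1]-.345)<.13)&(abs(P[...,0]-.54)<.13)
    if r.sum():print("mat",P[r].min(0),P[r].max(0))
E
```

```text
clock: 37.5
tool_pos: [0.5952, -0.3321, 0.23]
orientation: [-180.0, 0.1, -11.4]
force: [0.9, 0.3, -0.6]
opening: 0.0876
gripper_force: 0.0
scene 303 [0.50829061 0.31701742 0.08501773] [0.56716901 0.37844813 0.09721036]
mat [0.44160666 0.24555622 0.00100439] [0.62598767 0.44306723 0.00889755]
top 650 [0.50832662 0.31768672 0.08544274] [0.56662261 0.37796795 0.09959234]
mat [0.44096579 0.24503384 0.00102149] [0.62949162 0.44298233 0.00898921]
```

The tub stands at (0.5375, 0.348), about 5 mm from the mat's centre. Next I'll return the spray.

```bash
python3 -m crank '[[[0,-0.002,-0.02],[0,0,0],1],[[0,0,-0.02],[0,0,0],1],[[0,0,-0.02],[0,0,0],1],[[0,0,-0.017],[0,0,0],1],[[0,0,-0.012],[0,0,0],1],[[0,0,-0.005],[0,0,0],1],[[0,0,0],[0,0,0],1],[[0,0,0],[0,0,0],1]]'
```

```text
clock: 38.4
tool_pos: [0.5963, -0.3336, 0.1382]
orientation: [180.0, -0.1, -11.3]
force: [0.1, 0.6, 0.5]
opening: 0.0878
gripper_force: 0.0
```

```bash
python3 -m crank '[[[-0.001,-0.001,-0.003],[0,0,0],1],[[0,0,0],[0,0,0],0],[[0,0,0],[0,0,0],-1],[[0,0,0],[0,0,0],-1],[[0,0,0],[0,0,0],-1],[[0,0,0],[0,0,0],-1],[[0,0,0],[0,0,0],-1],[[0,0,0],[0,0,0],-1],[[0,0,0],[0,0,0],-1],[[0,0,0],[0,0,0],-1],[[0,0,0],[0,0,0],-1]]'
```

```text
clock: 39.5
tool_pos: [0.5947, -0.3347, 0.1342]
orientation: [180.0, 0.0, -11.3]
force: [0.9, -0.7, -0.5]
opening: 0.0264
gripper_force: 30.0
```

```bash
python3 -m crank '[[[0,0,0.01],[0,0,0],-1],[[0,0,0.02],[0,0,0],-1],[[0,0,0.03],[0,0,0],-1],[[0,0,0.02],[0,0,0],-1],[[0,0.02,0],[0,0,0],-1],[[0.001,0.025,0],[0,0,0],-1],[[0.001,0.025,0],[0,0,0],-1],[[0.001,0.025,0],[0,0,0],-1],[[0.001,0.025,0],[0,0,0],-1],[[0.001,0.025,0],[0,0,0],-1],[[0.001,0.025,0],[0,0,0],-1],[[0.001,0.025,0],[0,0,0],-1]]'; python3 -m crank '[[[0.001,0.025,0],[0,0,0],-1],[[0.001,0.025,0],[0,0,0],-1],[[0.001,0.025,0],[0,0,0],-1],[[0.001,0.025,0],[0,0,0],-1],[[0.001,0.025,0],[0,0,0],-1],[[0.001,0.025,0],[0,0,0],-1],[[0.001,0.025,0],[0,0,0],-1],[[0.001,0.025,0],[0,0,0],-1],[[0,0.025,0],[0,0,0],-1],[[0,0.015,0],[0,0,0],-1],[[0,0,0],[0,0,0],-1],[[0,0,0],[0,0,0],-1]]'
```

```text
clock: 40.7
tool_pos: [0.6013, -0.1384, 0.2143]
orientation: [-180.0, 0.0, -11.3]
force: [-0.5, 0.6, -3.4]
opening: 0.0258
gripper_force: 30.0
clock: 41.9
tool_pos: [0.6095, 0.1004, 0.2142]
orientation: [180.0, 0.0, -11.3]
force: [-0.5, -0.0, -4.2]
opening: 0.0258
gripper_force: 30.0
```

```bash
python3 -m crank '[[[0.001,0,-0.02],[0,0,0],-1],[[0,0,-0.025],[0,0,0],-1],[[0,0,-0.015],[0,0,0],-1],[[0,0,-0.01],[0,0,0],-1],[[0,0,-0.004],[0,0,0],-1],[[0,0,-0.001],[0,0,0],-1],[[0,0,0],[0,0,0],-1],[[0,0,0],[0,0,0],-1]]'
```

```text
clock: 42.7
tool_pos: [0.6113, 0.1005, 0.1401]
orientation: [-180.0, -0.1, -11.3]
force: [-0.4, -0.3, -3.9]
opening: 0.0259
gripper_force: 30.0
```

```bash
python3 -m crank '[[[0,0,-0.003],[0,0,0],-1],[[0,0,-0.002],[0,0,0],-1],[[0,0,-0.001],[0,0,0],-1],[[0,0,-0.0005],[0,0,0],-1],[[0,0,0],[0,0,0],-1]]'
```

```text
clock: 43.2
tool_pos: [0.6113, 0.1004, 0.1341]
orientation: [-180.0, -0.1, -11.3]
force: [-1.3, -0.1, 5.3]
opening: 0.0258
gripper_force: 30.0
```

```bash
python3 -m crank '[[[0,0,0.0005],[0,0,0],-0.6],[[0,0,0],[0,0,0],1],[[0,0,0],[0,0,0],1],[[0,0,0],[0,0,0],1],[[0,0,0],[0,0,0],1],[[0,0,0],[0,0,0],1],[[0,0,0],[0,0,0],1],[[0,0,0.02],[0,0,0],1],[[0,0,0.03],[0,0,0],1],[[0,0,0.03],[0,0,0],1],[[0,0,0.02],[0,0,0],1],[[0,0,0],[0,0,0],1]]'; python3 -m crank '[[[-0.009,-0.035,0],[0,0,0],1],[[-0.009,-0.035,0],[0,0,2],1],[[-0.009,-0.035,0],[0,0,2],1],[[-0.009,-0.035,0],[0,0,2],1],[[-0.009,-0.035,0],[0,0,2],1],[[-0.009,-0.035,0],[0,0,2],1],[[-0.009,-0.035,0],[0,0,1.3],1],[[-0.009,-0.035,0],[0,0,0],1],[[-0.009,-0.035,0],[0,0,0],1],[[-0.009,-0.035,0],[0,0,0],1],[[-0.009,-0.035,0],[0,0,0],1],[[-0.009,-0.035,0],[0,0,0],1]]'; python3 -m crank '[[[0,0,0],[0,0,0],1],[[0,0,0],[0,0,0],1]]'
```

```text
clock: 44.4
tool_pos: [0.6125, 0.1008, 0.2369]
orientation: [-179.8, -0.3, -11.3]
force: [0.3, 0.7, -0.6]
opening: 0.0875
gripper_force: 0.0
clock: 45.6
tool_pos: [0.5019, -0.3208, 0.2325]
orientation: [-180.0, 0.0, 0.0]
force: [-0.0, 0.7, 0.8]
opening: 0.0873
gripper_force: 0.0
clock: 45.8
tool_pos: [0.5021, -0.3202, 0.2323]
orientation: [-180.0, 0.1, -0.1]
force: [0.4, -0.4, 0.2]
opening: 0.0878
gripper_force: 0.0
```

```bash
python3 -m crank '[[[-0.001,-0.007,-0.02],[0,0,0],1],[[0,0,-0.025],[0,0,0],1],[[0,0,-0.025],[0,0,0],1],[[0,0,-0.02],[0,0,0],1],[[0,0,-0.015],[0,0,0],1],[[0,0,-0.008],[0,0,0],1],[[0,0,0],[0,0,0],1],[[0,0,0],[0,0,0],1]]'
```

```text
clock: 46.6
tool_pos: [0.5023, -0.3264, 0.1208]
orientation: [180.0, -0.0, 0.0]
force: [-0.6, 0.2, 0.2]
opening: 0.0875
gripper_force: 0.0
```

```bash
python3 -m crank '[[[-0.001,-0.001,-0.003],[0,0,0],1],[[0,0,0],[0,0,0],0],[[0,0,0],[0,0,0],-1],[[0,0,0],[0,0,0],-1],[[0,0,0],[0,0,0],-1],[[0,0,0],[0,0,0],-1],[[0,0,0],[0,0,0],-1],[[0,0,0],[0,0,0],-1],[[0,0,0],[0,0,0],-1],[[0,0,0],[0,0,0],-1],[[0,0,0],[0,0,0],-1]]'; python3 -m crank '[[[0,0,0.01],[0,0,0],-1],[[0,0,0.02],[0,0,0],-1],[[0,0,0.02],[0,0,0],-1],[[0,0,0.02],[0,0,0],-1],[[0,0.02,0],[0,0,0],-1],[[0.005,0.025,0],[0,0,0],-1],[[0.005,0.025,0],[0,0,0],-1],[[0.005,0.025,0],[0,0,0],-1],[[0.005,0.025,0],[0,0,0],-1],[[0.005,0.025,0],[0,0,0],-1],[[0.005,0.025,0],[0,0,0],-1],[[0.005,0.025,0],[0,0,0],-1]]'
```

```text
clock: 47.7
tool_pos: [0.5007, -0.3274, 0.1172]
orientation: [-180.0, 0.0, -0.0]
force: [-0.2, 1.1, 0.4]
opening: 0.0324
gripper_force: 30.0
clock: 48.9
tool_pos: [0.5357, -0.1317, 0.1877]
orientation: [180.0, 0.0, -0.0]
force: [1.0, -0.2, -2.6]
opening: 0.0323
gripper_force: 30.0
```

```bash
python3 -m crank '[[[0,0.025,0],[0,0,0],-1],[[0,0.025,0],[0,0,0],-1],[[0,0.025,0],[0,0,0],-1],[[0,0.025,0],[0,0,0],-1],[[0,0.025,0],[0,0,0],-1],[[0,0.02,0],[0,0,0],-1],[[0,0.01,0],[0,0,0],-1],[[0,0,0],[0,0,0],-1],[[0,0,-0.02],[0,0,0],-1],[[0,0,-0.02],[0,0,0],-1],[[0,0,0],[0,0,0],-1]]'
```

```text
clock: 50.0
tool_pos: [0.5336, 0.0212, 0.1449]
orientation: [179.9, 0.3, -0.1]
force: [0.4, -0.4, -2.2]
opening: 0.0324
gripper_force: 30.0
```

```bash
python3 -m crank '[[[0.001,0.003,0],[0,0,0],-1],[[0,0,-0.012],[0,0,0],-1],[[0,0,-0.007],[0,0,0],-1],[[0,0,-0.003],[0,0,0],-1],[[0,0,-0.002],[0,0,0],-1],[[0,0,0],[0,0,0],-1],[[0,0,0],[0,0,0],-1]]'
```

```text
clock: 50.7
tool_pos: [0.5369, 0.0254, 0.1234]
orientation: [-180.0, -0.0, 0.0]
force: [-0.0, -0.3, -1.9]
opening: 0.0324
gripper_force: 30.0
```

```bash
python3 -m crank '[[[0,0,-0.003],[0,0,0],-1],[[0,0,-0.0015],[0,0,0],-1],[[0,0,-0.001],[0,0,0],-1],[[0,0,-0.0005],[0,0,0],-1],[[0,0,0],[0,0,0],-1]]'
```

```text
clock: 51.2
tool_pos: [0.5368, 0.0254, 0.1173]
orientation: [180.0, -0.0, 0.0]
force: [0.0, 1.0, -3.5]
opening: 0.0324
gripper_force: 30.0
```

```bash
python3 -m crank '[[[0,0,-0.0005],[0,0,0],-1],[[0,0,-0.0005],[0,0,0],-1],[[0,0,0],[0,0,0],-1]]'
```

```text
clock: 51.5
tool_pos: [0.5374, 0.0255, 0.1171]
orientation: [-180.0, -0.1, 0.0]
force: [-0.8, 0.6, 6.2]
opening: 0.0324
gripper_force: 30.0
```

```bash
python3 -m crank '[[[0,0,0.0005],[0,0,0],-0.5],[[0,0,0],[0,0,0],1],[[0,0,0],[0,0,0],1],[[0,0,0],[0,0,0],1],[[0,0,0],[0,0,0],1],[[0,0,0],[0,0,0],1],[[0,0,0],[0,0,0],1],[[0,0,0.02],[0,0,0],1],[[0,0,0.03],[0,0,0],1],[[0,0,0.03],[0,0,0],1],[[0,0,0.03],[0,0,0],1],[[0,0,0],[0,0,0],1]]'; python3 -m crank '[[[-0.011,-0.029,0],[0,0,0],1],[[-0.011,-0.029,0],[0,0,0],1],[[-0.011,-0.029,0],[0,0,0],1],[[-0.011,-0.029,0],[0,0,0],1],[[-0.011,-0.029,0],[0,0,0],1],[[-0.011,-0.029,0],[0,0,0],1],[[-0.011,-0.029,0],[0,0,0],1],[[-0.011,-0.029,0],[0,0,0],1],[[-0.011,-0.029,0],[0,0,0],1],[[-0.011,-0.029,0],[0,0,0],1],[[-0.011,-0.029,0],[0,0,0],1],[[-0.011,-0.029,0],[0,0,0],1]]'; python3 -m crank '[[[0,0,0],[0,0,0],1],[[0,0,0],[0,0,0],1]]'
```

```text
clock: 52.7
tool_pos: [0.5392, 0.0258, 0.2313]
orientation: [-179.9, -0.4, 0.0]
force: [-0.1, -0.6, -0.2]
opening: 0.0874
gripper_force: 0.0
clock: 53.9
tool_pos: [0.404, -0.3236, 0.2263]
orientation: [-180.0, 0.0, -0.0]
force: [1.1, 0.4, 0.3]
opening: 0.0875
gripper_force: 0.0
clock: 54.1
tool_pos: [0.4042, -0.323, 0.2261]
orientation: [-180.0, 0.0, -0.1]
force: [0.5, 0.0, 0.3]
opening: 0.0875
gripper_force: 0.0
```

```bash
python3 -m crank '[[[0.002,0.004,-0.02],[0,0,0],1],[[0,0,-0.025],[0,0,0],1],[[0,0,-0.025],[0,0,0],1],[[0,0,-0.025],[0,0,0],1],[[0,0,-0.015],[0,0,0],1],[[0,0,-0.009],[0,0,0],1],[[0,0,0],[0,0,0],1],[[0,0,0],[0,0,0],1]]'
```

```text
clock: 54.9
tool_pos: [0.4074, -0.3185, 0.1083]
orientation: [180.0, -0.0, 0.0]
force: [0.7, -0.3, 0.7]
opening: 0.0874
gripper_force: 0.0
```

```bash
python3 -m crank '[[[-0.001,0,-0.0035],[0,0,0],1],[[0,0,0],[0,0,0],0],[[0,0,0],[0,0,0],-1],[[0,0,0],[0,0,0],-1],[[0,0,0],[0,0,0],-1],[[0,0,0],[0,0,0],-1],[[0,0,0],[0,0,0],-1],[[0,0,0],[0,0,0],-1],[[0,0,0],[0,0,0],-1],[[0,0,0],[0,0,0],-1]]'; python3 -m crank '[[[0,0,0.01],[0,0,0],-1],[[0,0,0.02],[0,0,0],-1],[[0,0,0.02],[0,0,0],-1],[[0,0,0.02],[0,0,0],-1],[[0.018,0.02,0],[0,0,0],-1],[[0.02,0.024,0],[0,0,0],-1],[[0.02,0.024,0],[0,0,0],-1],[[0.02,0.024,0],[0,0,0],-1],[[0.02,0.024,0],[0,0,0],-1],[[0.02,0.024,0],[0,0,0],-1],[[0.02,0.024,0],[0,0,0],-1],[[0,0,0],[0,0,0],-1]]'
```

```text
clock: 55.9
tool_pos: [0.4057, -0.3186, 0.1042]
orientation: [-180.0, -0.0, -0.0]
force: [0.4, 1.0, 0.3]
opening: 0.0414
gripper_force: 30.0
clock: 57.1
tool_pos: [0.5457, -0.1521, 0.174]
orientation: [-180.0, -0.0, 0.1]
force: [-0.9, 0.7, -4.0]
opening: 0.0417
gripper_force: 30.0
```

```bash
python3 -m crank '[[[0.02,0.015,0],[0,0,0],-1],[[0.02,0.02,0],[0,0,0],-1],[[0.019,0.02,0],[0,0,0],-1],[[0,0.02,0],[0,0,0],-1],[[0,0.015,0],[0,0,0],-1],[[0,0.008,0],[0,0,0],-1],[[0,0,0],[0,0,0],-1],[[0,0,-0.02],[0,0,0],-1],[[0,0,-0.02],[0,0,0],-1],[[0,0,-0.01],[0,0,0],-1],[[0,0,0],[0,0,0],-1]]'
```

```text
clock: 58.2
tool_pos: [0.6014, -0.0574, 0.1229]
orientation: [180.0, 0.2, -0.0]
force: [-0.4, -1.4, -4.0]
opening: 0.0415
gripper_force: 30.0
```

```bash
python3 -m crank '[[[0.002,0.002,-0.005],[0,0,0],-1],[[0,0,-0.005],[0,0,0],-1],[[0,0,-0.003],[0,0,0],-1],[[0,0,-0.002],[0,0,0],-1],[[0,0,-0.001],[0,0,0],-1],[[0,0,0],[0,0,0],-1],[[0,0,0],[0,0,0],-1]]'
```

```text
clock: 58.9
tool_pos: [0.6049, -0.0546, 0.1084]
orientation: [180.0, -0.0, 0.0]
force: [0.1, -0.6, -3.9]
opening: 0.0415
gripper_force: 30.0
```

```bash
python3 -m crank '[[[0,0,-0.002],[0,0,0],-1],[[0,0,-0.001],[0,0,0],-1],[[0,0,-0.001],[0,0,0],-1],[[0,0,-0.0005],[0,0,0],-1],[[0,0,0],[0,0,0],-1]]'
```

```text
clock: 59.4
tool_pos: [0.6052, -0.0547, 0.1045]
orientation: [180.0, -0.1, 0.0]
force: [-2.2, -0.0, 3.6]
opening: 0.0415
gripper_force: 30.0
```

Resting. I'll release, rise, and back off towards the tray side for a final check.

```bash
python3 -m crank '[[[0,0,0.0003],[0,0,0],-0.4],[[0,0,0],[0,0,0],1],[[0,0,0],[0,0,0],1],[[0,0,0],[0,0,0],1],[[0,0,0],[0,0,0],1],[[0,0,0],[0,0,0],1],[[0,0,0],[0,0,0],1],[[0,0,0.02],[0,0,0],1],[[0,0,0.03],[0,0,0],1],[[0,0,0.03],[0,0,0],1],[[0,0,0.04],[0,0,0],1],[[0,0,0],[0,0,0],1]]'; python3 -m crank '[[[-0.01,-0.03,0.01],[0,0,0],1],[[-0.01,-0.03,0],[0,0,0],1],[[-0.01,-0.03,0],[0,0,0],1],[[-0.01,-0.03,0],[0,0,0],1],[[-0.01,-0.03,0],[0,0,0],1],[[-0.01,-0.03,0],[0,0,0],1],[[-0.01,-0.03,0],[0,0,0],1],[[-0.01,-0.03,0],[0,0,0],1],[[-0.01,-0.03,0],[0,0,0],1],[[-0.01,-0.03,0],[0,0,0],1],[[-0.01,-0.03,0],[0,0,0],1],[[0,0,0],[0,0,0],1]]'
python3 - <<'E'
from h import *
A=[]
p,d=imaging.snapshot("top");a=np.load("pics/top0.npy")
for f in(a,d):
    P=cloud("top",f)
    for nm,(x,y,lo,hi) in dict(sq=(.605,-.055,.155,.17),rd=(.537,.026,.172,.187),sp=(.615,.098,.19,.205)).items():
        m=(abs(P[...,0]-x)<.055)&(abs(P[...,1]-y)<.035)&(P[...,2]>lo)&(P[...,2]<hi);q=P[m];print(nm,len(q),np.median(q,0).round(4),q.min(0).round(3),q.max(0).round(3))
b=cv2.imread("pics/top0.png")
cv2.imwrite("pics/t6.png",np.hstack([cv2.resize(i[120:250,80:340],None,fx=1.5,fy=2,interpolation=cv2.INTER_CUBIC) for i in(b,p)]))
E
```

```text
clock: 60.6
tool_pos: [0.6079, -0.0548, 0.2303]
orientation: [-180.0, -0.6, 0.0]
force: [0.1, 0.3, 0.2]
opening: 0.0877
gripper_force: 0.0
clock: 61.8
tool_pos: [0.4933, -0.3875, 0.2335]
orientation: [180.0, 0.0, -0.2]
force: [0.2, -0.1, -0.3]
opening: 0.0875
gripper_force: 0.0
sq 351 [ 0.6043 -0.0536  0.1644] [ 0.585 -0.075  0.155] [ 0.625 -0.034  0.168]
rd 225 [0.5369 0.0252 0.1809] [0.522 0.012 0.172] [0.554 0.041 0.185]
sp 500 [0.6141 0.0973 0.1986] [0.579 0.081 0.19 ] [0.656 0.117 0.203]
sq 354 [ 0.602  -0.0551  0.1644] [ 0.583 -0.075  0.155] [ 0.624 -0.036  0.169]
rd 230 [0.5371 0.027  0.181 ] [0.522 0.012 0.173] [0.554 0.043 0.185]
sp 497 [0.6143 0.0987 0.1986] [0.58  0.083 0.19 ] [0.657 0.117 0.203]
```

View pics/t6.png

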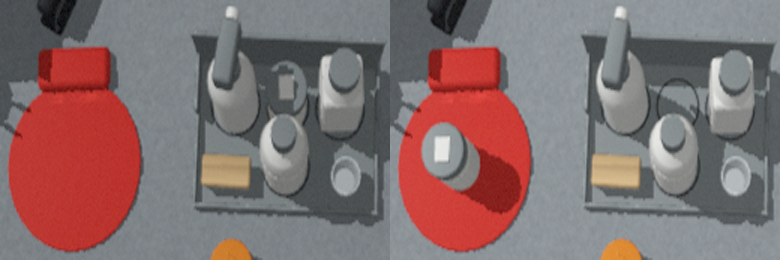

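The before and after views match. The bottles are back within about 3 mm, the brush and cup look unmoved, and the tub stands upright on the mat at (450,160).

```bash
python3 -c "
from plant import close_job
print(close_job())"
```

```text
the job is handed in; nothing more can be done
None
```

I handed the job in at about 62 s of the 144 s: the three bottles are back within about 3 mm of where they started, the tub stands about 5 mm from the mat's centre, and the brush and cup look unmoved; no verdict came back.

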